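# Find the rattling transport case

### The arm

A 7-joint arm with a two-finger parallel gripper is mounted at the origin on a cart in front of the work surface, level with it; the furniture and walls round the work are solid. World frame = base frame: x ahead of the robot, y to its left, z up, the work surface at z = 0. Lengths are in m, angles in rad, forces in N, time in s.
With the tool pointing down it reaches from about 0.425 to 0.95 m from the base axis. Payload 4.7 kg.
Tool frame: the origin (TCP) lies at the very end of the fingers, on their centre line; the grasp point (between the pads) lies 19 mm behind it; z points along the fingers, y is the line along which they close (so a half turn about z gives the same grasp; the last joint's range is limited). The gripper opens to 85 mm and grips with 20 to 120 N. Pads are 22 mm wide; open, the fingers measure 114 mm over their backs; the gripper's body (76 mm by 85 mm) begins 54 mm behind the grasp point. The pads swing forward as they close: fully open they stand 13 mm farther back than shut.
Start: joints at [-1.314, 0.469, -0.049, 1.532, 0.024, 1.141, -0.082], TCP at [0.19, 0.648, 0.195] pointing down, gripper open.
Joint ranges: [-2.59, 2.59], [-0.33, 1.99], [-1.39, 1.29], [0.1, 2.45], [-1.04, 4.18], [0.21, 1.99], [-2.66, 2.66]. Speed limits (rad/s): [2.57, 2.57, 3.14, 3.14, 3.14, 3.14, 3.14].

### API

Orientations are given as a rotation vector (axis times angle).
In Python, from plant import manip gives the robot as it stands. Calls block until the motion is done:
- manip.reach(position, orientation): joint-space move of the TCP to a pose.
- manip.servo_line(position, v=0.15, rot=None, stop_force=None): straight line of the TCP; rot=None keeps the orientation; v is the mean speed in m/s. With stop_force (N) it stops when the force on the tool has changed by that much, and returns True; else False.
- manip.move_joints(angles): joint-space move.
- manip.let_go() and manip.close_gripper(): open the fingers fully, or close them until they stop; the grip force is fixed at half the most.
- manip.pause(seconds).
- manip.solve_ik(position, orientation): joint angles nearest the present ones, or None.
- manip.get_obs(): the state.
- manip.get_image(name): name is "side" or "top" or "wrist"; returns the picture (480x640x3 uint8, red, green, blue); there is no depth.
- manip.camera_model(name): a dict with "camera_matrix" (3x3 intrinsics, pixels), "R" (3x3) and "t" (3): a world point X has camera coordinates R X + t. Camera axes: x right, y down, z forward; pixel columns grow to the right and rows downward; lengths in m; the calibration is good to about 2 mm. The wrist camera is an equidistant fisheye: a pixel r from the principal point sees the ray r / f radians off the axis. A picture is of the moment at which its call begins: read the wrist's pose just before it. camera_model takes no time and is no camera call; for the wrist camera it gives the pose at the moment of the call.
A pose or a line that the arm cannot do raises manip.MotionError and nothing moves.
- manip.close_job(): hands the job in; it is judged then, once.
The state is a dict: "time": time; "q": joint angles; "joint_vel": joint speeds; "effort": joint torques, N m; "eef_pos": TCP position; "orientation": TCP orientation; "contact_force": force on the tool from outside, world axes, zero at the start; "ft_torque": the same for the moment, N m; "opening": finger opening in m; "gripper_force": force on a finger pad.
Only numpy, scipy, OpenCV 4.12 (cv2) and the standard library are available. Lean on these libraries where they do the work, as an engineer would, in place of code of your own. Each camera call takes 0.05 s, during which the arm holds its last target. There are 200 camera calls.

### The job

One of the three sealed transport cases on the cork mats was closed without its padding, so the steel ball in it is loose: find the one that rattles by shaking and tipping the cases endwise in the air, and make sure of it by letting the ball run to one end, to the other and back again. Lay the two quiet cases in pockets of the grey tray, fully down and let go, and finish while holding the rattling case level and still in the gripper, about a hand's width above the middle of the steel tray at the far side, where a colleague will open it. Leave the small white bottle, the conical flask and the measuring cylinder where they stand.

Things in the scene. Friction and masses are not known exactly. Their poses are not given: they have to be found in the camera images.
- case_1: sealed square transport case, 160 mm long (x), 48 mm wide (y) and high, white with a ribbed black cap at the +x end that does not come off. Origin: centre of its underside, z up. Starts lying on a round 4 mm cork mat. Any of the three cases may be the rattling one; its number and place tell nothing.
- case_2: a second case, outwardly just like case_1, same size and origin. A case with its packing weighs 180 to 420 g, the rattling one 160 g more for its ball, so weight alone does not settle it.
- case_3: a third case, like case_1. In one of the three a hidden steel ball (34 mm, 160 g) is loose and can roll 120 mm along the case. Tipped endwise by 0.3 rad for half a second it runs to the low end and mostly stays there; held level again by its middle, the case then loads the tool with 0.05 to 0.09 N m about the case's y; a quiet case with under 0.025.
- case_tray: grey tray, fixed, with three parallel open pockets; 184 mm (x) by 248 mm (y), dividers 26 mm above the bench. Origin: centre of its underside. The dividers are cut away over the middle 70 mm of each pocket's length, so fingers can go down there.
- steel_tray: shallow empty steel tray, fixed, 120 mm (x) by 180 mm (y), 18 mm high, beyond the case tray. Origin: centre of its underside.
- pocket_1 (a point): centre of a pocket's floor, 8 mm above the bench, at -85 mm along the tray's y. The pocket is 168 mm long (tray's x), 54 mm wide, 18 mm deep, open above, empty at the start; a case may lie in it either way round. Any two pockets may be used.
- pocket_2 (a point): centre of a pocket's floor, 8 mm above the bench, at 0 along the tray's y. The pocket is 168 mm long (tray's x), 54 mm wide, 18 mm deep, open above, empty at the start; a case may lie in it either way round. Any two pockets may be used.
- pocket_3 (a point): centre of a pocket's floor, 8 mm above the bench, at +85 mm along the tray's y. The pocket is 168 mm long (tray's x), 54 mm wide, 18 mm deep, open above, empty at the start; a case may lie in it either way round. Any two pockets may be used.
- white_bottle: bystander: small white plastic bottle with a screw cap, 49 mm wide, 84 mm high, stands loose; origin at the centre of its underside.
- cylinder: bystander: glass measuring cylinder, foot 54 mm wide, 263 mm high, stands loose; origin at the centre of its underside.
- flask: bystander: conical glass flask, 88 mm wide, 110 mm high, stands loose; origin at the centre of its underside.

How it is judged:
On the way, in this order (a step that is already met when the one before it is completed fails the run):
1. in the air, the loose ball runs to the capped end of its case (more than 40 mm from the middle) (((distance between loose_ball_steel and case_1 below 0.075 m and x of loose_ball_steel in the frame of case_1 above 0.04 m and height (world z) of case_1 above 0.03 m and contact force between case_1 and the fingers above 1 N) or (distance between loose_ball_steel and case_2 below 0.075 m and x of loose_ball_steel in the frame of case_2 above 0.04 m and height (world z) of case_2 above 0.03 m and contact force between case_2 and the fingers above 1 N) or (distance between loose_ball_steel and case_3 below 0.075 m and x of loose_ball_steel in the frame of case_3 above 0.04 m and height (world z) of case_3 above 0.03 m and contact force between case_3 and the fingers above 1 N))).
2. in the air, the loose ball runs to the plain end of its case (more than 40 mm from the middle) (((distance between loose_ball_steel and case_1 below 0.075 m and x of loose_ball_steel in the frame of case_1 below -0.04 m and height (world z) of case_1 above 0.03 m and contact force between case_1 and the fingers above 1 N) or (distance between loose_ball_steel and case_2 below 0.075 m and x of loose_ball_steel in the frame of case_2 below -0.04 m and height (world z) of case_2 above 0.03 m and contact force between case_2 and the fingers above 1 N) or (distance between loose_ball_steel and case_3 below 0.075 m and x of loose_ball_steel in the frame of case_3 below -0.04 m and height (world z) of case_3 above 0.03 m and contact force between case_3 and the fingers above 1 N))).
At the end, for the whole second after the job is handed in: The case with the ball is gripped, still, level within 0.25 rad, underside 60 to 250 mm above the bench, centre within 50 mm of the steel tray's; the other two lie released in two pockets, within 5 mm of the floor, 8 mm of the pocket's centre and 0.1 rad of level (((distance between loose_ball_steel and case_1 below 0.075 m and horizontal distance between case_1 and steel_tray below 0.05 m and height (world z) of case_1 between 0.06 and 0.25 m and angle between case_1's own z axis and vertical below 0.25 rad and contact force between case_1 and the fingers above 1 N and linear speed of case_1 below 0.05 m/s and ((horizontal distance between case_2 and pocket_1 below 0.008 m and height (world z) of case_2 below 0.013 m and angle between case_2's own z axis and vertical below 0.1 rad) or (horizontal distance between case_2 and pocket_2 below 0.008 m and height (world z) of case_2 below 0.013 m and angle between case_2's own z axis and vertical below 0.1 rad) or (horizontal distance between case_2 and pocket_3 below 0.008 m and height (world z) of case_2 below 0.013 m and angle between case_2's own z axis and vertical below 0.1 rad)) and ((horizontal distance between case_3 and pocket_1 below 0.008 m and height (world z) of case_3 below 0.013 m and angle between case_3's own z axis and vertical below 0.1 rad) or (horizontal distance between case_3 and pocket_2 below 0.008 m and height (world z) of case_3 below 0.013 m and angle between case_3's own z axis and vertical below 0.1 rad) or (horizontal distance between case_3 and pocket_3 below 0.008 m and height (world z) of case_3 below 0.013 m and angle between case_3's own z axis and vertical below 0.1 rad)) and contact force between each of case_2, case_3 and the fingers below 0.1 N) or (distance between loose_ball_steel and case_2 below 0.075 m and horizontal distance between case_2 and steel_tray below 0.05 m and height (world z) of case_2 between 0.06 and 0.25 m and angle between case_2's own z axis and vertical below 0.25 rad and contact force between case_2 and the fingers above 1 N and linear speed of case_2 below 0.05 m/s and ((horizontal distance between case_1 and pocket_1 below 0.008 m and height (world z) of case_1 below 0.013 m and angle between case_1's own z axis and vertical below 0.1 rad) or (horizontal distance between case_1 and pocket_2 below 0.008 m and height (world z) of case_1 below 0.013 m and angle between case_1's own z axis and vertical below 0.1 rad) or (horizontal distance between case_1 and pocket_3 below 0.008 m and height (world z) of case_1 below 0.013 m and angle between case_1's own z axis and vertical below 0.1 rad)) and ((horizontal distance between case_3 and pocket_1 below 0.008 m and height (world z) of case_3 below 0.013 m and angle between case_3's own z axis and vertical below 0.1 rad) or (horizontal distance between case_3 and pocket_2 below 0.008 m and height (world z) of case_3 below 0.013 m and angle between case_3's own z axis and vertical below 0.1 rad) or (horizontal distance between case_3 and pocket_3 below 0.008 m and height (world z) of case_3 below 0.013 m and angle between case_3's own z axis and vertical below 0.1 rad)) and contact force between each of case_1, case_3 and the fingers below 0.1 N) or (distance between loose_ball_steel and case_3 below 0.075 m and horizontal distance between case_3 and steel_tray below 0.05 m and height (world z) of case_3 between 0.06 and 0.25 m and angle between case_3's own z axis and vertical below 0.25 rad and contact force between case_3 and the fingers above 1 N and linear speed of case_3 below 0.05 m/s and ((horizontal distance between case_1 and pocket_1 below 0.008 m and height (world z) of case_1 below 0.013 m and angle between case_1's own z axis and vertical below 0.1 rad) or (horizontal distance between case_1 and pocket_2 below 0.008 m and height (world z) of case_1 below 0.013 m and angle between case_1's own z axis and vertical below 0.1 rad) or (horizontal distance between case_1 and pocket_3 below 0.008 m and height (world z) of case_1 below 0.013 m and angle between case_1's own z axis and vertical below 0.1 rad)) and ((horizontal distance between case_2 and pocket_1 below 0.008 m and height (world z) of case_2 below 0.013 m and angle between case_2's own z axis and vertical below 0.1 rad) or (horizontal distance between case_2 and pocket_2 below 0.008 m and height (world z) of case_2 below 0.013 m and angle between case_2's own z axis and vertical below 0.1 rad) or (horizontal distance between case_2 and pocket_3 below 0.008 m and height (world z) of case_2 below 0.013 m and angle between case_2's own z axis and vertical below 0.1 rad)) and contact force between each of case_1, case_2 and the fingers below 0.1 N))); the arm keeps its last pose, push and grip.
It fails at once if the small white bottle is pushed more than 30 mm or knocked over (distance of white_bottle from where it was at the start of the episode above 0.03 m or angle between white_bottle's own z axis and vertical above 0.5 rad).
It fails at once if the measuring cylinder is pushed more than 30 mm or knocked over (distance of cylinder from where it was at the start of the episode above 0.03 m or angle between cylinder's own z axis and vertical above 0.5 rad).
It fails at once if the flask is pushed more than 30 mm or knocked over (distance of flask from where it was at the start of the episode above 0.03 m or angle between flask's own z axis and vertical above 0.5 rad).
It also fails if it takes over 72 s, if anything falls off the work surface, if the arm or the gripper's body presses on something with over 40 N, if the wrist force passes 120 N, or if a joint passes its speed limit or range.

## Working session

There is one attempt and no reset: what is moved stays moved. The work goes in short steps, each a Python script; the robot and the scene stay as the last script left them, time stands still between calls to the robot, and variables do not carry over. Pictures are saved under pics/ and viewed, at most 13 in all, crops included, and the job is handed in when it is done.

```bash
mkdir -p pics; ls; python3 - <<'E'
from plant import manip
import cv2,numpy as np
for n in("top","side"):
    im=manip.get_image(n); cv2.imwrite(f"pics/{n}0.png",im[:,:,::-1]); m=manip.camera_model(n); print(n,np.round(m["camera_matrix"],1).tolist(),np.round(m["R"],3).tolist(),np.round(m["t"],3))
o=manip.get_obs();print(o)
E
```

```text
pics
top [[519.6, 0.0, 327.8], [0.0, 519.6, 244.1], [0.0, 0.0, 1.0]] [[0.028, -0.999, 0.022], [-0.993, -0.03, -0.115], [0.116, -0.019, -0.993]] [-0.12   0.572  1.393]
side [[567.6, 0.0, 315.0], [0.0, 567.6, 238.8], [0.0, 0.0, 1.0]] [[0.998, -0.06, -0.021], [-0.049, -0.515, -0.856], [0.041, 0.855, -0.517]] [-5.930e-01  1.000e-03  1.572e+00]
{'time': 0.1, 'q': array([-1.31392343,  0.46939432, -0.04857951,  1.53354704,  0.0240651 ,
        1.14100839, -0.08234505]), 'joint_vel': array([ 0.00157394, -0.00312405,  0.00064417, -0.00330934,  0.00033488,
       -0.00150359,  0.00121995]), 'effort': array([ 3.17399290e-04, -5.11516571e+01, -4.71483206e-02, -2.38390356e+01,
        1.08160786e-02,  4.42187738e-03,  3.89493323e-06]), 'eef_pos': array([0.1901057 , 0.64707241, 0.19375537]), 'orientation': array([-4.47404034e-01, -3.10935142e+00,  2.76444766e-03]), 'contact_force': array([0.06385804, 0.02392723, 0.06883488]), 'ft_torque': array([ 0.01882954,  0.03742608, -0.00036332]), 'gripper_force': 0.0, 'opening': 0.08532994863968515}
```

View pics/top0.png

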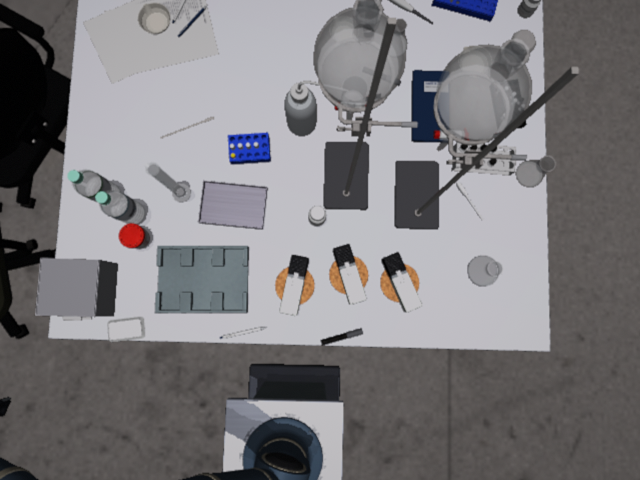

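View pics/side0.png

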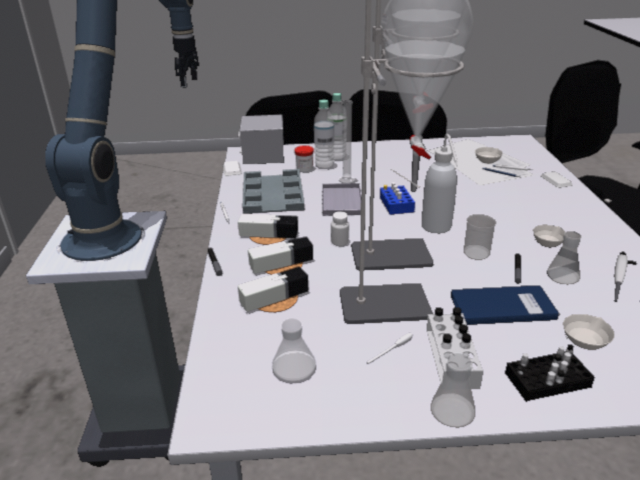

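The top view shows three cases at about (293,285), (349,274) and (400,281) with caps up, i.e. +x. The case tray is at (203,279), the steel tray at (233,205), the bottle at (317,215), the cylinder at (180,190) and the flask at (485,270). The side view agrees. Next I crop the cases and measure.

```bash
cat > h.py <<'E'
import cv2,numpy as np
from plant import manip
def ray(n,uv,z,m=None):
    m=m or manip.camera_model(n); K,R,t=m["camera_matrix"],m["R"],m["t"]
    uv=np.atleast_2d(np.asarray(uv,float))
    d=np.c_[(uv[:,0]-K[0,2])/K[0,0],(uv[:,1]-K[1,2])/K[1,1],np.ones(len(uv))]
    if n=="wrist":
        r=np.hypot(d[:,0],d[:,1])+1e-12; d=np.c_[d[:,:2]/r[:,None]*np.sin(r)[:,None],np.cos(r)]
    c=-R.T@t; w=d@R
    return c+w*((z-c[2])/w[:,2])[:,None]
E
python3 - <<'E'
from h import *
im=cv2.imread("pics/top0.png"); m=manip.camera_model("top"); print("cam",-m["R"].T@m["t"])
hsv=cv2.cvtColor(im,cv2.COLOR_BGR2HSV); g=cv2.cvtColor(im,cv2.COLOR_BGR2GRAY)
def comps(mask,z,lo,name,box):
    k=np.zeros_like(mask);x0,y0,x1,y1=box;k[y0:y1,x0:x1]=mask[y0:y1,x0:x1]
    for c in cv2.findContours(k,cv2.RETR_EXTERNAL,cv2.CHAIN_APPROX_NONE)[0]:
        if cv2.contourArea(c)>lo:
            r=cv2.minAreaRect(c); p=ray("top",c[:,0,:],z)
            R=cv2.minAreaRect((p[:,:2]*1000).astype(np.float32))
            print(name,np.round(r[0],1),cv2.contourArea(c),"mm",np.round(R[0],1),np.round(R[1],1),round(R[2],1))
u=lambda a:(a*255).astype(np.uint8)
box=(265,235,430,320)
comps(u(g<60),.052,60,"cap",box)
comps(u((hsv[...,0]<22)&(hsv[...,1]>90)),.004,100,"cork",box)
t=u((hsv[...,0]>75)&(hsv[...,0]<105)&(hsv[...,1]>30)&(g>50)); comps(t,.026,1000,"tray",(140,235,265,325))
comps(u((g<190)&(hsv[...,1]<90)),.018,500,"steel",(190,170,275,232))
print(im[300,293],im[300,270],im[270,320],im[205,233],im[279,203])
cv2.imwrite("pics/crop1.png",cv2.resize(im[235:320,265:430],None,fx=4.8,fy=4.8,interpolation=cv2.INTER_CUBIC))
cv2.imwrite("pics/crop2.png",cv2.resize(im[170:320,140:275],None,fx=4,fy=4,interpolation=cv2.INTER_CUBIC))
print("approx z=0: bottle,cyl,flask",ray("top",[[317,221],[182,192],[485,270]],0).round(3).tolist())
# test ik
for p in ([.45,0,.2],[.9,.1,.2]):
  for yaw in (0,90): print(p,yaw,manip.solve_ik(np.array(p),cv2.Rodrigues(cv2.Rodrigues(np.array([0,0,np.radians(yaw)]))[0]@np.diag([1.,-1,-1]))[0].ravel()))
E
```

```text
cam [ 0.40980148 -0.07616917  1.45225796]
cap [298.3 265.3] 282.5 mm [513.2 -25.1] [47.6 50.8] 80.4
cap [393.5 265.5] 311.0 mm [ 520.2 -282.4] [59.4 52.5] 27.4
cap [343.2 255.1] 278.0 mm [ 544.4 -145.4] [50.7 48.9] 19.9
cork [307.9 287.4] 241.5 mm [456.1 -51.9] [30.4 92.8] 81.4
cork [387.2 286.8] 264.0 mm [ 464.  -272.4] [94.7 33.3] 21.8
cork [280.4 282.1] 191.0 mm [468.6  24.8] [26.7 85.9] 77.5
cork [413.  275.5] 136.0 mm [ 497.5 -344.5] [79.5 21.5] 27.4
cork [335.4 278.3] 245.0 mm [ 483.6 -127.5] [93.3 31.4] 16.9
cork [362.1 270.1] 173.0 mm [ 508.6 -201.5] [85.5 25.1] 20.9
tray [201.5 278.5] 5698.5 mm [471.6 237.6] [177.5 246.3] 1.7
steel [232.6 204.4] 2918.0 mm [680.9 164.6] [187.6 127.6] 86.2
[197 193 195] [196 192 192] [196 191 192] [159 145 150] [129 124 112]
approx z=0: bottle,cyl,flask [[0.644, -0.071, 0.0], [0.715, 0.313, 0.0], [0.519, -0.549, 0.0]]
[0.45, 0, 0.2] 0 [-0.85597199  0.09421441  0.83061335  2.06852709 -0.08206693  1.01094074
 -1.55471558]
[0.45, 0, 0.2] 90 [-0.70485349  0.08721225  0.66158752  2.06294199 -0.06320706  1.01067288
 -0.01149748]
[0.9, 0.1, 0.2] 0 [-0.41211492  0.99741719  0.80151502  0.76174275 -0.6479489   1.56002579
 -1.46408164]
[0.9, 0.1, 0.2] 90 [-0.32866245  0.9454939   0.51066248  0.75104816 -0.40810752  1.51594177
  0.01191523]
```

View pics/crop1.png

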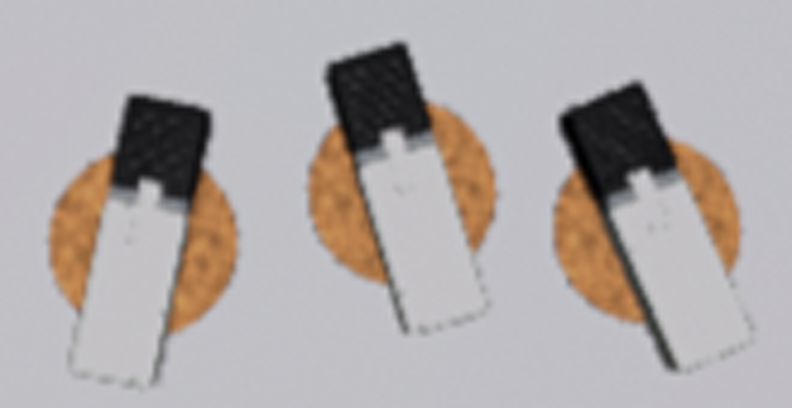

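View pics/crop2.png

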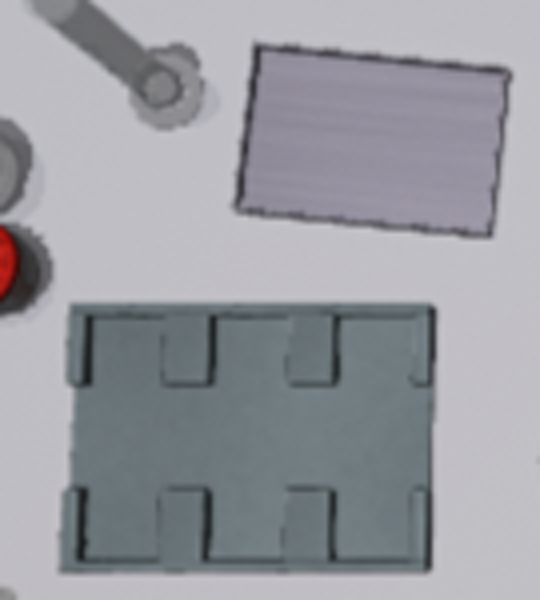

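The first crop shows the cases' top-face corners clearly. The second shows the case tray (corners about 72,304 to 431,571) and the steel tray. I compute positions from these corners, then move over the tray and the cases for closer wrist pictures.

```bash
cat >> h.py <<'E'
def rv(yaw,tilt=0):
    # tool x along the case's +x (or -x if yaw+pi), tilt>0 lowers the tool-x end
    R=cv2.Rodrigues(np.array([0,0,yaw]))[0]@cv2.Rodrigues(np.array([0,tilt,0.]))[0]@np.diag([1.,-1,-1])
    return cv2.Rodrigues(R)[0].ravel()
def rect(P):
    P=P[:,:2]; c=P.mean(0); ax=(P[0]+P[1]-P[2]-P[3])/2; w=(P[0]+P[3]-P[1]-P[2])/2
    return c.round(4),np.linalg.norm(ax).round(4),np.linalg.norm(w).round(4),np.arctan2(ax[1],ax[0]).round(3),np.arctan2(-w[0],w[1]).round(3)
E
python3 - <<'E'
from h import *
# order: front-left, front-right, near-right, near-left
f=lambda p,s,o:(np.array(p,float)+.5)/s-.5+o
for n,p in dict(A=[(130,95),(207,109),(150,385),(70,372)],B=[(331,67),(405,43),(488,308),(413,332)],C=[(568,113),(640,82),(752,340),(680,371)]).items():
    print(n,*rect(ray("top",f(p,4.8,(265,235)),.052)))
print("tray",*rect(ray("top",f([(72,304),(435,306),(431,571),(61,571)],4,(140,170)),.026)))
print("steel",*rect(ray("top",f([(258,45),(511,70),(491,236),(236,212)],4,(140,170)),.018)))
o=manip.get_obs(); 
manip.servo_line([.19,.648,.43],v=.3)
print(manip.get_obs()["time"])
manip.reach(np.array([.42,.237,.36]),rv(0)); print(manip.get_obs()["time"])
m=manip.camera_model("wrist"); im=manip.get_image("wrist"); np.savez("w1.npz",**m); cv2.imwrite("pics/w1.png",im[:,:,::-1])
print(-m["R"].T@m["t"],m["R"].round(2).tolist(),manip.get_obs()["eef_pos"],manip.get_obs()["q"])
E
```

```text
A [ 0.4612 -0.0142] 0.1575 0.0446 -0.174 -0.141
B [ 0.495  -0.1645] 0.1558 0.0441 0.326 0.34
C [ 0.4771 -0.3061] 0.1571 0.0445 0.425 0.431
tray [0.4702 0.2367] 0.1812 0.2487 0.028 0.026
steel [0.6796 0.1638] 0.1187 0.1778 -0.075 -0.066
1.0333Traceback (most recent call last):
  File "<stdin>", line 11, in <module>
  File "h.py", line 13, in rv
    R=cv2.Rodrigues(np.array([0,0,yaw]))[0]@cv2.Rodrigues(np.array([0,tilt,0.]))[0]@np.diag([1.,-1,-1])
      ~~~~~~~~~~~~~^^^^^^^^^^^^^^^^^^^^^
cv2.error: OpenCV(4.12.0) /io/opencv/modules/calib3d/src/calibration_base.cpp:151: error: (-210:Unsupported format or combination of formats) The matrices must have 32f or 64f data type in function 'Rodrigues'
```

```bash
sed -i 's/\[0,0,yaw\]/[0,0,float(yaw)]/; s/\[0,tilt,0.\]/[0,float(tilt),0]/' h.py
python3 - <<'E'
from h import *
print(manip.get_obs()["eef_pos"])
manip.reach(np.array([.43,.237,.33]),rv(0.026)); print(manip.get_obs()["time"])
m=manip.camera_model("wrist"); im=manip.get_image("wrist"); np.savez("w1.npz",**m); cv2.imwrite("pics/w1.png",im[:,:,::-1])
print(-m["R"].T@m["t"],m["R"].round(2).tolist(),m["camera_matrix"],manip.get_obs()["eef_pos"],manip.get_obs()["q"])
E
```

```text
[0.18984692 0.64741041 0.42803712]
2.8083
[0.5105272 0.2406813 0.5086546] [[0.03, -1.0, 0.0], [-0.95, -0.03, 0.31], [-0.31, -0.01, -0.95]] [[371.64829954   0.         317.88815212]
 [  0.         371.64829954 236.39127727]
 [  0.           0.           1.        ]] [0.42976028 0.23799045 0.32989719] [-1.04115896  0.05481972  0.478498    1.77985475 -0.02601454  1.31322516
 -2.09926658]
```

View pics/w1.png

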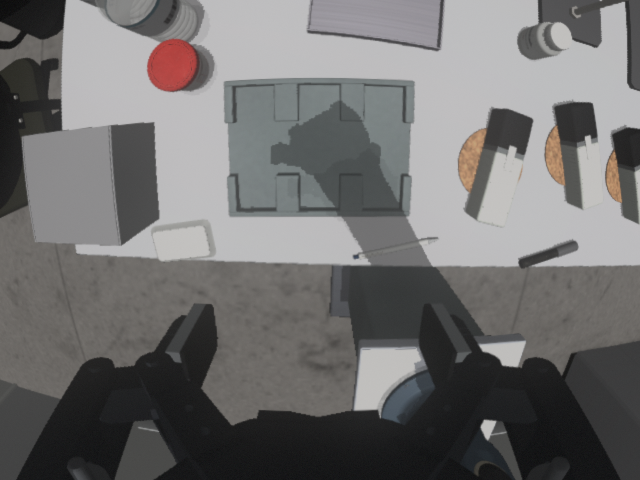

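The wrist view shows the tray's top corners at about (224,82), (414,80), (410,216) and (229,217). Case A's top face is at (490,107), (532,115), (505,226) and (468,218). I use these as a cross-check, then pick and test case A.

```bash
cat >> h.py <<'E'
def ob(): return manip.get_obs()
def pick(c,yaw,z=.013):
    manip.reach(np.array([*c,.14]),rv(yaw)); manip.servo_line([*c,z],v=.12,stop_force=15)
    manip.close_gripper(); o=ob(); print("t",o["time"],"open",o["opening"],"F",o["gripper_force"],o["eef_pos"].round(4))
def test(c,yaw,z=.22,seq=(.42,-.42)):
    p=np.array([*c,z]); y=np.array([-np.sin(yaw),np.cos(yaw),0])
    manip.servo_line(p,v=.2); res=[]
    def meas():
        manip.pause(.25); v=[]
        for _ in range(5): o=ob(); v.append([o["ft_torque"]@y,o["contact_force"][2]]); manip.pause(.03)
        res.append(np.mean(v,0))
    meas()
    for s in seq:
        manip.reach(p,rv(yaw,s)); manip.pause(.55); manip.reach(p,rv(yaw)); meas()
    print("My,Fz",np.round(res,4).tolist(),"t",ob()["time"],"open",ob()["opening"])
    return res
E
python3 - <<'E'
from h import *
m=dict(np.load("w1.npz"))
print("tray",*rect(ray("wrist",[(224,82),(414,80),(410,216),(229,217)],.026,m)))
print("A",*rect(ray("wrist",[(490,107),(532,115),(505,226),(468,218)],.052,m)))
c=(.461,-.014)
print(ob()["ft_torque"],ob()["contact_force"])
pick(c,-.16); test(c,-.16)
E
```

```text
tray [0.472 0.237] 0.183 0.2471 0.033 0.038
A [ 0.4649 -0.0057] 0.1557 0.064 -0.125 -0.082
[-0.0018592  -0.00425834 -0.01570377] [-0.54170378 -0.37274239  0.0444829 ]
t 6.0333 open 0.0001354791747333215 F 9.613208330702037 [ 0.4644 -0.0146  0.0154]
My,Fz [[-0.0101, -0.2735], [-0.0065, -0.0205], [-0.0418, -0.0197]] t 12.0167 open 0.00022305090836306378
```

```bash
python3 - <<'E'
from h import *
im=manip.get_image("wrist");s=manip.get_image("side")
cv2.imwrite("pics/w2.png",np.hstack([cv2.resize(im,(400,300)),cv2.resize(s[150:390,160:480],(400,300))])[:,:,::-1])
o=ob();print(o["eef_pos"],o["orientation"],rv(-.16),o["time"])
E
```

```text
[ 0.4608575  -0.01374784  0.22018208] [-3.13132394e+00  2.50107195e-01 -6.28860288e-04] [ 3.13154492 -0.25105942  0.        ] 12.1167
```

View pics/w2.png

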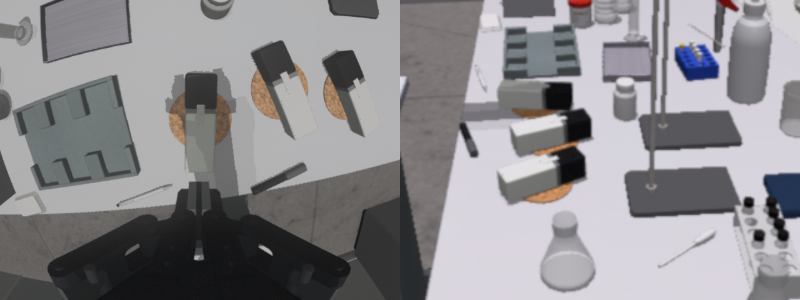

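The wrist half shows case A still on its mat, ahead of closed, empty fingers, so the grasp missed. I re-measure case A and retry with more printout.

```bash
python3 - <<'E'
from h import *
print("A",*rect(ray("wrist",np.array([(185,72),(216,72),(213,170),(188,170)])*1.6,.052)))
c=(.461,-.014)
manip.let_go(); print(ob()["opening"],ob()["time"])
manip.servo_line([*c,.09],v=.2)
print(manip.servo_line([*c,.013],v=.1,stop_force=15)); o=ob(); print(o["time"],o["eef_pos"].round(4),o["contact_force"].round(2),o["opening"])
im=manip.get_image("wrist"); cv2.imwrite("pics/w3.png",im[:,:,::-1])
E
```

```text
A [ 0.4666 -0.0174] 0.1554 0.0432 -0.157 -0.158
0.08538352192066981 12.9
False
14.6167 [ 0.4616 -0.0141  0.0135] [-0.24  0.35  0.71] 0.08573754966839989
```

View pics/w3.png

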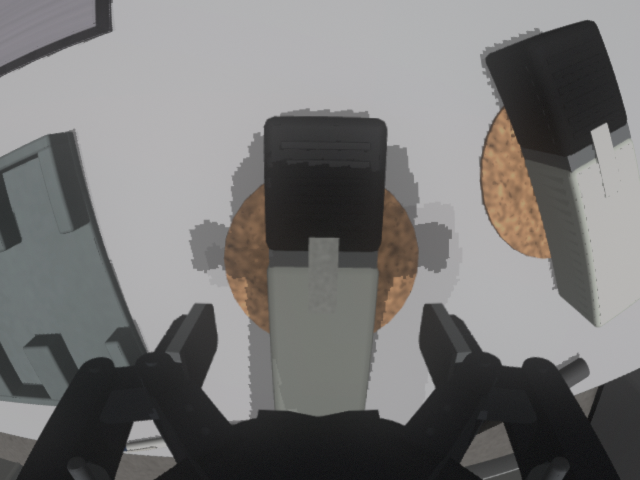

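The wrist view shows the open fingers well either side of case A, at (200,330) and (440,330). I close and watch.

```bash
python3 - <<'E'
from h import *
manip.close_gripper(); o=ob(); print(o["time"],o["eef_pos"].round(4),o["contact_force"].round(2),o["ft_torque"].round(3),o["opening"],o["gripper_force"])
im=manip.get_image("wrist"); cv2.imwrite("pics/w4.png",im[:,:,::-1])
E
```

```text
15.425 [ 0.4642 -0.0142  0.0154] [-3.22 -0.73 18.73] [-0.054  0.301  0.018] 0.000130598679435413 9.50372411054559
```

View pics/w4.png

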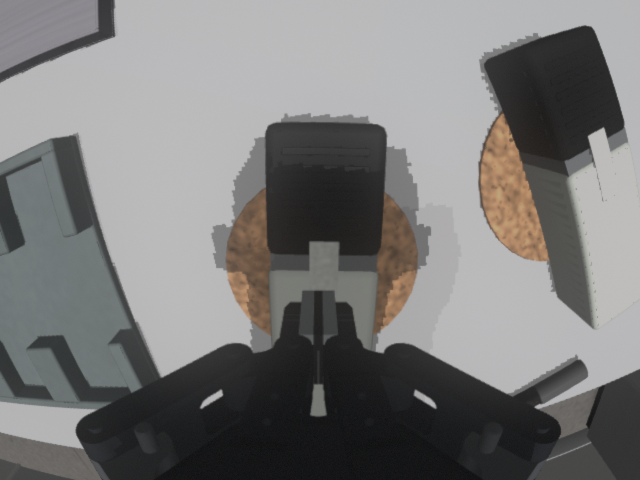

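Case A's fingers closed on top of it, with tips at about (318,290), although the TCP reads 15 mm. I check the heights geometrically before retrying.

```bash
python3 - <<'E'
from h import *
m=manip.camera_model("wrist"); C=-m["R"].T@m["t"]; o=ob(); print("cam",C,o["eef_pos"],o["q"].round(3))
for z in (.052,.03,.015,0):
    P=ray("wrist",[(267,126),(385,126),(271,250),(380,250)],z,m); print(z,np.linalg.norm(P[0]-P[1]).round(4),np.linalg.norm(P[2]-P[3]).round(4),P[:2].mean(0).round(3))
def pix(X):
    c=m["R"]@X+m["t"]; r=np.hypot(*c[:2]); th=np.arctan2(r,c[2]); return c[:2]/r*th*m["camera_matrix"][0,0]+m["camera_matrix"][:2,2]
for dz in (0,.02,.037): print("tip",dz,pix(o["eef_pos"]+[0,0,dz]))
E
```

```text
cam [ 0.54290059 -0.0265814   0.19473011] [ 0.46417499 -0.01416742  0.01540571] [-0.403  0.41   0.421  2.205 -0.306  0.575 -1.486]
0.052 0.045 0.0449 [ 0.541 -0.029  0.052]
0.03 0.052 0.0518 [ 0.54 -0.03  0.03]
0.015 0.0567 0.0565 [ 0.54  -0.03   0.015]
0 0.0614 0.0612 [ 0.54 -0.03  0.  ]
tip 0 [318.49227013 275.92375252]
tip 0.02 [318.53775754 292.87502875]
tip 0.037 [318.58355522 310.20920202]
```

```bash
python3 - <<'E'
from h import *
manip.let_go(); c=(.465,-.016)
print(manip.servo_line([*c,-.022],v=.06,stop_force=8)); o=ob(); print(o["time"],o["eef_pos"].round(4),o["contact_force"].round(2),o["opening"])
manip.close_gripper(); o=ob(); print(o["time"],o["eef_pos"].round(4),o["contact_force"].round(2),o["ft_torque"].round(3),o["opening"],o["gripper_force"])
E
```

```text
False
17.0 [ 0.465  -0.0161 -0.0221] [-0.51 -0.41  0.3 ] 0.08535583944857562
17.4417 [ 0.4654 -0.016  -0.0215] [-0.61  0.12  5.54] [-0.108  0.263 -0.016] 0.04744090896717787 62.19769388437271
```

```bash
python3 - <<'E'
from h import *
c=(.465,-.016)
test(c,-.16,z=.17); o=ob(); print(o["q"].round(2),o["eef_pos"])
m=manip.camera_model("wrist"); im=manip.get_image("wrist"); np.savez("w5.npz",**m); cv2.imwrite("pics/w5.png",im[:,:,::-1])
E
```

```text
My,Fz [[0.0052, -2.0675], [0.005, -1.9278], [-0.0036, -1.9419]] t 23.125 open 0.047227126996841895
[-0.76  0.18  0.8   2.08 -0.16  0.95 -1.6 ] [ 0.46461237 -0.01596673  0.17007157]
```

View pics/w5.png

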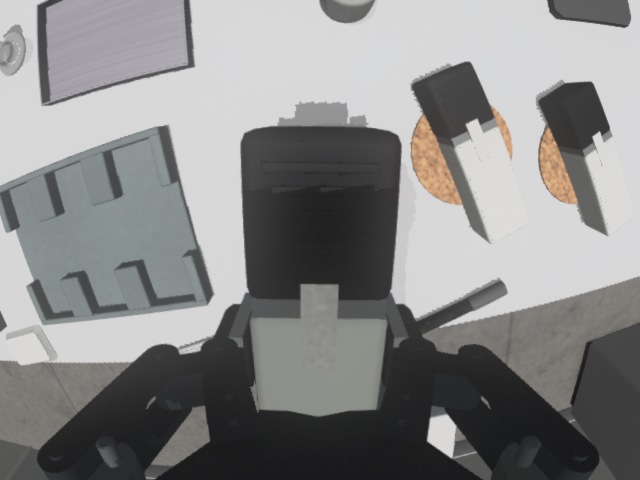

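Case A is gripped evenly and is quiet: the moment stays under 0.006 N m after tipping both ways. Next I get the case's offset in the hand from its front edge and place it in pocket 1.

```bash
cat >> h.py <<'E'
TRAY=np.array([.471,.237]); TY=.031
def pocket(k,d=0): 
    y=(k-2)*.085; return TRAY+[-y*np.sin(TY)+d*np.cos(TY), y*np.cos(TY)+d*np.sin(TY)]
def place(k,d=0):
    # d: case centre's offset ahead of the TCP along tool x
    p=pocket(k,-d); manip.reach(np.array([*p,.08]),rv(TY))
    hit=manip.servo_line([*p,.0],v=.15,stop_force=12)
    if not hit: hit=manip.servo_line([*p,-.0185],v=.04,stop_force=12)
    o=ob(); print("placed",hit,o["time"],o["eef_pos"].round(4),o["contact_force"].round(1),o["ft_torque"].round(2))
    return hit
E
python3 - <<'E'
from h import *
m=dict(np.load("w5.npz")); o=ob(); p=o["eef_pos"]; ax=np.array([np.cos(-.16),np.sin(-.16)])
for dz in (.0735,.065):
    P=ray("wrist",[(243,135),(399,135),(320,127),(247,290),(392,290)],p[2]+dz,m)
    print(dz,"front",(P[2,:2]-p[:2])@ax,"width",np.linalg.norm(P[0]-P[1]),np.linalg.norm(P[3]-P[4]),"lat",(P[:2,:2].mean(0)-p[:2])@[-ax[1],ax[0]])
E
```

```text
0.0735 front 0.07814692031876713 width 0.04434794702020963 0.04638445580519554 lat -0.000476152785721589
0.065 front 0.07795054781709002 width 0.04792553167155057 0.050126327262601404 lat -0.0005565675567305948
```

```bash
python3 - <<'E'
from h import *
place(1,-.0015)
im=manip.get_image("wrist"); cv2.imwrite("pics/w6.png",im[:,:,::-1])
E
```

```text
placed True 25.1083 [ 0.4751  0.1523 -0.0174] [0.  0.6 5.4] [ 0.02  0.46 -0.01]
```

View pics/w6.png

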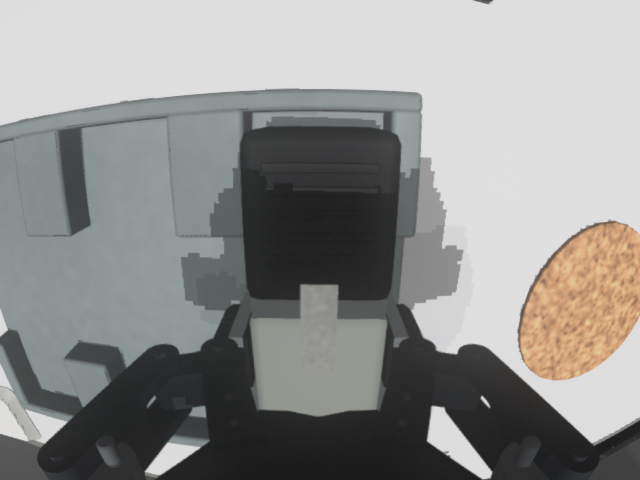

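The case sits between the dividers with contact exactly at floor height, so it is seated. I release it and go for case B.

```bash
python3 - <<'E'
from h import *
manip.let_go(); p=ob()["eef_pos"]; manip.servo_line([p[0],p[1],.07],v=.25)
c=(.497,-.1655); yaw=.333
manip.reach(np.array([*c,.07]),rv(yaw)); print(manip.servo_line([*c,-.0205],v=.12,stop_force=12))
manip.close_gripper(); o=ob(); print("t",o["time"],"open",o["opening"],o["eef_pos"].round(4),o["contact_force"].round(1))
if o["opening"]>.04:
    r=test(c,yaw,z=.15)
    m=manip.camera_model("wrist"); im=manip.get_image("wrist"); np.savez("w7.npz",**m); cv2.imwrite("pics/w7.png",im[:,:,::-1])
    g=cv2.cvtColor(im,cv2.COLOR_RGB2GRAY)[:,320].astype(int); print(g[100:150].tolist())
    g=cv2.cvtColor(cv2.imread("pics/w5.png"),cv2.COLOR_BGR2GRAY)[:,320].astype(int); print(g[100:150].tolist())
E
```

```text
False
t 28.6833 open 0.04731480128489531 [ 0.4975 -0.1654 -0.0197] [-0.5  1.4  6.4]
My,Fz [[0.0098, -4.7317], [0.0186, -4.4093], [-0.0872, -4.4333]] t 34.1 open 0.04714045473485082
[214, 214, 213, 214, 210, 173, 149, 147, 146, 146, 147, 145, 145, 146, 146, 146, 146, 146, 145, 146, 144, 140, 88, 63, 59, 59, 62, 61, 62, 62, 63, 64, 63, 64, 65, 65, 66, 67, 65, 66, 64, 65, 64, 65, 65, 64, 64, 62, 63, 62]
[215, 213, 180, 152, 149, 149, 148, 149, 148, 148, 147, 148, 147, 148, 148, 147, 147, 147, 146, 147, 147, 147, 146, 145, 135, 127, 84, 60, 58, 57, 57, 58, 57, 58, 60, 58, 60, 60, 60, 63, 63, 64, 65, 65, 64, 63, 62, 63, 61, 62]
```

Case B rattles: the moment is -0.087 N m with the ball at the plain end. The cap-end reading was weak, so I run it to the cap and back once more with longer dwells.

```bash
python3 - <<'E'
from h import *
c=(.497,-.1655); yaw=.333; p=np.array([*c,.15]); y=np.array([-np.sin(yaw),np.cos(yaw),0])
for s in (.5,-.45):
    manip.reach(p,rv(yaw,s)); manip.pause(.7)
    R=cv2.Rodrigues(ob()["orientation"])[0]; tilted=ob()["ft_torque"]@y
    manip.reach(p,rv(yaw)); manip.pause(.3)
    print(s,R[:,0].round(2),round(tilted,3),np.round([ob()["ft_torque"]@y,ob()["ft_torque"]],4) if 0 else round(ob()["ft_torque"]@y,4),ob()["time"])
E
```

```text
0.5 [ 0.83  0.29 -0.48] -0.907 0.0324 36.1667
-0.45 [0.85 0.29 0.43] 0.772 -0.0774 38.4583
```

Confirmed: B's moment is +0.032, then -0.077, so B is the rattler. I set it back on its mat, put C in pocket 3 and come back for B.

```bash
python3 - <<'E'
from h import *
c=(.497,-.1655)
manip.servo_line([*c,.0],v=.2,stop_force=15); print(manip.servo_line([*c,-.0195],v=.05,stop_force=10),ob()["eef_pos"].round(4))
manip.let_go(); manip.servo_line([*c,.06],v=.3)
c=(.479,-.306); yaw=.428
manip.reach(np.array([*c,.06]),rv(yaw)); manip.servo_line([*c,-.0205],v=.15,stop_force=12)
manip.close_gripper(); o=ob(); print("t",o["time"],"open",o["opening"],o["eef_pos"].round(4),o["contact_force"].round(1))
assert o["opening"]>.04
manip.servo_line([*c,.1],v=.25)
m=manip.camera_model("wrist"); p=ob()["eef_pos"]; im=manip.get_image("wrist")
g=cv2.cvtColor(im,cv2.COLOR_RGB2GRAY)[:200,316:324].mean(1); v=np.where(g>100)[0]; v=v[v<160].max()+1
P=ray("wrist",[(320,v)],p[2]+.0735,m)[0]; f=(P[:2]-p[:2])@[np.cos(yaw),np.sin(yaw)]; d=float(np.clip(f-.0797,-.006,.006)); print("front",v,f,d,"Fz",ob()["contact_force"][2],"t",ob()["time"])
hit=place(3,d)
im=manip.get_image("wrist"); cv2.imwrite("pics/w8.png",im[:,:,::-1])
E
```

```text
True [ 0.4971 -0.1652 -0.0196]
t 42.4167 open 0.04717761317341266 [ 0.4801 -0.3069 -0.0193] [-0.9  1.1  6. ]
front 124 0.079395868346257 -0.00030413165374298945 Fz -1.8263391054123725 t 43.1
placed True 46.45 [ 0.4689  0.3225 -0.0154] [-1.3  0.2  4.5] [0.   0.04 0.03]
```

View pics/w8.png

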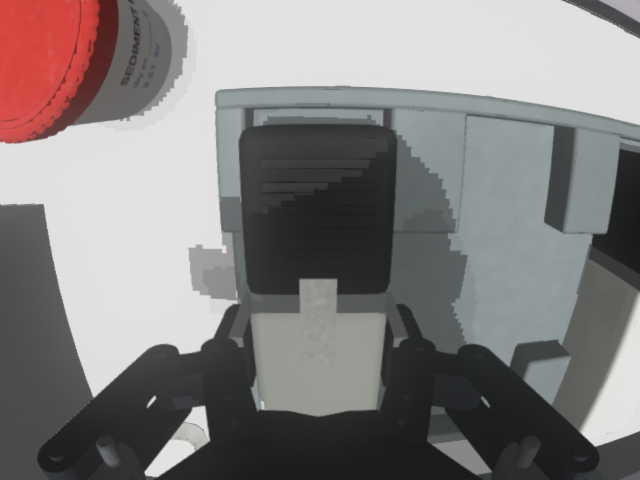

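The case sits in pocket 3 with its underside at about 8 mm. I release it, pick B again, run the ball once more and carry it over the steel tray.

```bash
python3 - <<'E'
from h import *
manip.let_go(); p=ob()["eef_pos"]; manip.servo_line([p[0],p[1],.08],v=.3)
c=(.4971,-.1653); yaw=.333
manip.reach(np.array([*c,.08]),rv(yaw)); manip.servo_line([*c,-.0195],v=.15,stop_force=12)
manip.close_gripper(); o=ob(); print("t",o["time"],"open",o["opening"],o["eef_pos"].round(4))
assert o["opening"]>.04
q=np.array([*c,.15]); manip.servo_line(q,v=.25); y=np.array([-np.sin(yaw),np.cos(yaw),0])
for s in (.5,-.45):
    manip.reach(q,rv(yaw,s)); manip.pause(.6); manip.reach(q,rv(yaw)); manip.pause(.2); print(s,ob()["ft_torque"]@y,ob()["time"])
manip.reach(np.array([.52,.12,.15]),rv(0)); manip.servo_line([.674,.16,.10],v=.12); manip.pause(.5)
o=ob(); print("t",o["time"],"open",o["opening"],o["eef_pos"].round(4),o["orientation"].round(3),o["gripper_force"])
cv2.imwrite("pics/end.png",np.hstack([cv2.resize(manip.get_image("side")[100:340,160:480],(400,300)),cv2.resize(manip.get_image("top")[150:330,120:360],(400,300))])[:,:,::-1])
E
```

```text
t 50.4667 open 0.047270492758155196 [ 0.4977 -0.1652 -0.0185]
0.5 0.042185179461109515 53.1083
-0.45 -0.10530441708867097 55.2
t 58.3417 open 0.04712940944186061 [0.674 0.16  0.1  ] [-3.142 -0.    -0.   ] 67.1492600440979
```

View pics/end.png

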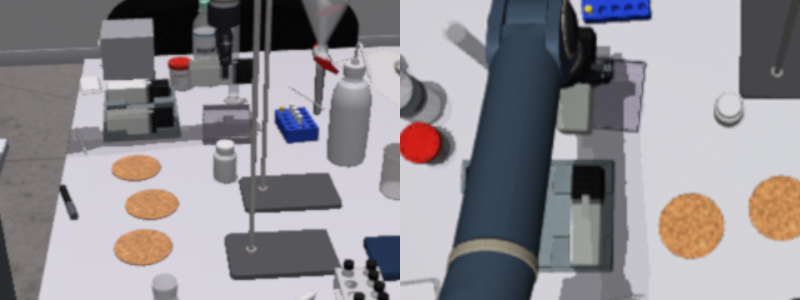

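The last picture shows both quiet cases in the tray (left half, around 140,105). The third is held above the steel tray, and the bottle is still standing. I hand in.

```bash
python3 -c "
from plant import manip
print(manip.close_job())"
```

```text
the job is handed in; nothing more can be done
None
```

I handed the job in at about 58 s: the rattling case (the middle of the three) is held level over the steel tray, and the other two lie released in pockets 1 and 3; no verdict came back.

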